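Set sprung tweezers to the gauge pointers and hold

ROBOT

A 6-joint arm with a two-finger parallel gripper is mounted at the origin on the work surface. World frame = base frame: x ahead of the robot, y to its left, z up, the work surface at z = 0. Lengths are in m, angles in rad, forces in N, time in s.
With the tool pointing down it reaches from about 0.375 to 0.9 m from the base axis. Payload 3.1 kg.
Tool frame: the origin (TCP) lies between the finger pads; the fingertips stand 17 mm ahead of it and the grasp point (between the pads) lies 2 mm behind it; z points along the fingers, y is the line along which they close (so a half turn about z gives the same grasp; the last joint's range is limited). The gripper opens to 85 mm and grips with 20 to 120 N. Pads are 22 mm wide; open, the fingers measure 114 mm over their backs; the gripper's body (76 mm by 85 mm) begins 54 mm behind the grasp point. The pads swing forward as they close: fully open they stand 13 mm farther back than shut.
Start: joints at [-1.508, 0.527, 1.433, -0, 1.181, -0.178], TCP at [0.149, -0.607, 0.248] pointing down, gripper open.
Joint ranges: [-3.08, 3.08], [-0.75, 2.2], [0.22, 2.44], [-1.43, 4.57], [0, 2.65], [-2.85, 2.85]. Speed limits (rad/s): [2.79, 2.79, 3.14, 3.14, 3.14, 3.14].

INTERFACE

Orientations are given as a unit quaternion [x, y, z, w].
In Python, from station import sense, vision, order gives the robot as it stands.
- The arm moves only by the shell command python3 -m crank 'ROWS' [OPENING] [FORCE]. ROWS is JSON, a list of rows, each an object with "dp": the shift along the world's x, y, z in units of 30 mm (1.0 is 30 mm), a list of three; "angular": the turn, a rotation vector about the world's x, y, z in degrees, a list of three. In form: [{"dp": [dx, dy, dz], "angular": [ax, ay, az]}, ...]. A call has 1 to 20 rows; each row shifts and turns the commanded pose from where the row before left it; what a row does not reach is not made up. A row lasts 1/10 s, in which the tool goes at most 50 mm and 8.59 degrees, less where a joint would pass 70% of its speed; a pose out of reach is approached as far as the arm can. A call is refused whole if a number of a shift passes 1 or a number of a turn 8.59, either way. A call with a gripper value outside its range is refused whole. OPENING is the closure, from 0 (fully open) to 1 (shut), set as the call begins (- or left out, the last holds). The fingers move at their own pace and stop on an object; FORCE is the grip in N (left out, the last holds). Time passes only in rows, so rows that do not move let the fingers close. It gives the time, the measured TCP pose, the force, the opening and the grip force at its end, in the units of the state.
- sense(): the state, without advancing time (a new reading comes with each control period).
- vision.snapshot(name): name is "scene" or "top"; returns a dict with "image" (480x640x3 uint8, blue, green, red), "range_z" (480x640 float32, m along the optical axis (not along the pixel's ray), 0 where there is no reading), "mtx" (3x3 intrinsics, pixels), "pose" (4x4, takes a point from camera to world coordinates). Camera axes: x right, y down, z forward; pixel columns grow to the right and rows downward; lengths in m; the calibration is good to about 2 mm. A picture is of the moment at which its call begins.
- order.sign_off(): hands the job in; it is judged then, once.
The state is a dict: "t": time; "q": joint angles; "qd": joint speeds; "tau": joint torques, N m; "tcp_pos": TCP position; "tool_rot": TCP orientation; "force": force on the tool from outside, world axes, zero at the start; "ft_torque": the same for the moment, N m; "finger_gap": opening from 0.0 (shut) to 1.0 (fully open); "gripper_force": force on a finger pad.
Only numpy, scipy, OpenCV 4.12 (cv2) and the standard library are available. Lean on these libraries where they do the work, as an engineer would, in place of code of your own. Each camera call takes 0.05 s, during which the arm holds its last target. There are 200 camera calls.

TASK

Pick the long sprung tweezers up off their wooden rest, hold them level just above the setting gauge (points a centimetre or so above the two thin steel pointers) with their points nosed square and lightly against its sprung aluminium stop, and squeeze until each point stands over the middle of its own pointer. Push the stop only gently, and leave the other things on the bench alone. Finish while still holding the tweezers there, the points steady on that gap and touching nothing but the stop.

Things in the scene. Friction and masses are not known exactly. Their poses are not given: they have to be found in the camera images.
- tweezers: Bare steel sprung tweezers, 189 mm long, about 85 g, balanced near the pads: two flat arms joined by a round bow, lying flat on the rest. Origin at the bow (pivots), midway between the arms, at the underside; x along the tweezers to the points, y to the left arm, z up. Arms 12 mm high, 16 mm at the grip pads, 8 mm at the points, undersides all at z = 0. Ribbed grip pads at x = 90 to 140 mm are where to squeeze.
- grip (a point): Middle of the grip pads, between the arms, at half height: tweezers x = 115 mm, z = 8 mm. Width here over the outside: 55.5 mm free, 36 mm with the points' centres 24 mm apart (pad faces then parallel; they flare 0.085 rad each when free). The points' gap changes 1.55 times as much as this width. Spring push per pad: 6.5 N free, 13 N at that gap. Both arms move alike.
- tip_l (a point): Left point (seen from the bow): centre of the upright round end, 5 mm in diameter and 8 mm high, at half its height, so 4 mm above the underside and 2.5 mm behind the front of the point. The points' centres are about 55 mm apart when free.
- tip_r (a point): Right point, likewise.
- leaf_l (a joint): Squeeze angle of the left arm (the right arm's is the same), rad: 0 free, 0.085 at a 24 mm gap between points' centres, 0.136 points shut.
- rest: Fixed wooden rest, base 190 x 85 mm, 8 mm thick, with two cross bars whose tops are 30 mm above the bench: one under the bow, one just ahead of the grip pads; the pads lie free between them. Origin on the bench under the middle of the grip pads, x towards the points.
- gauge: Fixed setting gauge: plywood block 140 mm (x) by 130 mm (y), top 30 mm above the bench. Origin on the bench 20 mm before the middle of the block's front edge, x the way the tweezers must point (away from the robot, towards the stop), y left, z up. The block runs from x = 20 to 160 mm.
- mark_l (a point): Middle of the top of the left pointer, a dark steel strip 3 mm wide, 3 mm high, lying on the block along gauge x and running under the stop to a small clamp behind it. This point is 33 mm above the bench, about below the stop face; axes as the gauge's. The left point goes over this strip. The pointers are 16 to 32 mm apart, not always even about the gauge's middle.
- mark_r (a point): Right pointer, likewise, for the right point.
- pointer_l: The left pointer strip with its clamp; origin 3 mm under mark_l.
- pointer_r: The right pointer strip with its clamp; origin 3 mm under mark_r.
- stop_frame: Aluminium frame on the block that carries the stop, 102 mm wide, 38 mm high; origin on the block's top under the middle of the unpressed stop face, 40 to 52 mm behind the block's front edge; x as the gauge's.
- stop_face (a point): Middle of the stop's front face: an upright aluminium plate 80 mm wide, from 6 to 36 mm above the block's top (this point is 21 mm above it), across gauge x; it moves with the stop.
- stop (a joint): How far the sprung stop is pushed in along gauge x, m: 0 free, 0.016 at its end. Its spring gives 0.6 N per mm.
- router: Cordless trim router lying on the bench, 200 mm long, 86 mm wide; origin under its middle. Leave alone.
- glue: Jar 60 mm in diameter, 110 mm high; origin under its centre. Leave alone.
- offcut: Board offcut 160 x 70 x 20 mm; origin under its centre. Leave alone.
Things that resemble listed ones, but are neither listed nor needed, are in the scene too. Leave any blue look-alike of the tweezers alone. What is shaped like the gauge but pink is not meant.

How it is judged:
On the way:
1. the tweezers are lifted clear of the rest (z of grip in the frame of rest above 0.045 m and contact force between tweezers and rest below 0.05 N and contact force between the fingers and tweezers above 2 N), for 0.2 s.
At the end, for the whole second after the job is handed in: Held level (0.2 rad) and square (0.15 rad), at rest; each point centred over its pointer within 2.5 mm, its underside 0 to 25 mm above the pointer; the points press the stop with 0.5 to 8 N; the tweezers touch no rest, block or pointer, only the fingers hold them (contact force between the fingers and tweezers above 2 N and contact force between tweezers and rest below 0.1 N and contact force between tweezers and gauge below 0.1 N and contact force between tweezers and pointer_l below 0.1 N and contact force between tweezers and pointer_r below 0.1 N and contact force between tweezers and stop_frame between 0.5 and 8 N and y of tip_l in the frame of mark_l between -0.0025 and 0.0025 m and z of tip_l in the frame of gauge between 0.037 and 0.062 m and y of tip_r in the frame of mark_r between -0.0025 and 0.0025 m and z of tip_r in the frame of gauge between 0.037 and 0.062 m and angle between the x axis of tweezers and the x axis of gauge, either way round below 0.15 rad and angle between tweezers's own z axis and vertical below 0.2 rad and linear speed of tweezers below 0.01 m/s and velocity of joint leaf_l between -0.05 and 0.05 rad/s); the arm keeps its last pose, push and grip.
It fails at once if the stop is pushed hard (over 15 N) (contact force between tweezers and stop_frame above 15 N).
It fails at once if the router is disturbed (moved over 20 mm) (distance of router from where it was at the start of the episode above 0.02 m).
It fails at once if the glue is disturbed (moved over 20 mm) (distance of glue from where it was at the start of the episode above 0.02 m).
It fails at once if the offcut is disturbed (moved over 20 mm) (distance of offcut from where it was at the start of the episode above 0.02 m).
It also fails if it takes over 45 s, if anything falls off the work surface, if the arm or the gripper's body presses on something with over 40 N, if the wrist force passes 120 N, or if a joint passes its speed limit or range.

## Working session

There is one attempt and no reset: what is moved stays moved. The work goes in short steps, Python scripts to look and compute and a shell command to move; the robot and the scene stay as the last step left them, time stands still between calls to the robot, and variables do not carry over. Pictures are saved under pics/ and viewed, at most 10 in all, crops included, and the job is handed in when it is done.

```bash
mkdir -p pics; ls; python3 - <<'E'
from station import sense, vision
import cv2, numpy as np
for n in("scene","top"):
    s=vision.snapshot(n); cv2.imwrite(f"pics/{n}0.png",s["image"]); np.savez(f"{n}0.npz",**s)
    print(n,s["mtx"].tolist(),np.round(s["pose"],4).tolist())
print(sense())
E
```

```text
pics
scene [[437.522421322621, 0.0, 325.1174011731785], [0.0, 437.522421322621, 240.80321340032515], [0.0, 0.0, 1.0]] [[0.1306, 0.611, -0.7808, 1.2232], [0.9912, -0.063, 0.1164, -0.1061], [0.0219, -0.7891, -0.6138, 0.6604], [0.0, 0.0, 0.0, 1.0]]
top [[507.37515840141367, 0.0, 321.79103091645646], [0.0, 507.37515840141367, 238.0453876336032], [0.0, 0.0, 1.0]] [[-0.014, -0.9972, 0.073, 0.3888], [-0.9999, 0.0145, 0.0072, 0.0004], [-0.0082, -0.0729, -0.9973, 1.2053], [0.0, 0.0, 0.0, 1.0]]
{'t': 0.1, 'q': array([-1.50850727e+00,  5.28411575e-01,  1.43373956e+00,  1.19664240e-05,
        1.18135774e+00, -1.78488749e-01]), 'qd': array([-0.00057753, -0.00175888, -0.00383455, -0.00028147, -0.00096328,
       -0.00028761]), 'tau': array([-1.06857383e-04, -4.43305027e+01, -1.78586930e+01, -2.36166288e-04,
        3.91411566e-03, -2.51164755e-05]), 'tcp_pos': array([ 0.14903807, -0.60637228,  0.24741885]), 'tool_rot': array([ 9.92761822e-01,  1.20095990e-01,  6.11583919e-05, -9.56171624e-04]), 'force': array([-0.00121237, -0.38921396,  0.22783405]), 'ft_torque': array([ 0.03277416, -0.04538124, -0.00295722]), 'gripper_force': 0.0, 'finger_gap': 1.0012513565960637}
```

View pics/scene0.png

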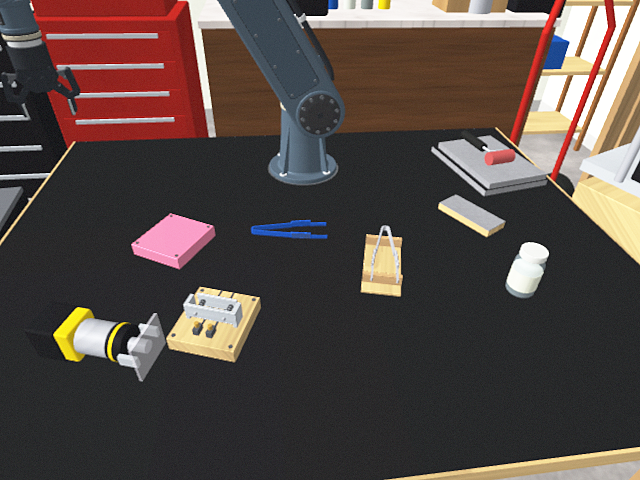

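View pics/top0.png

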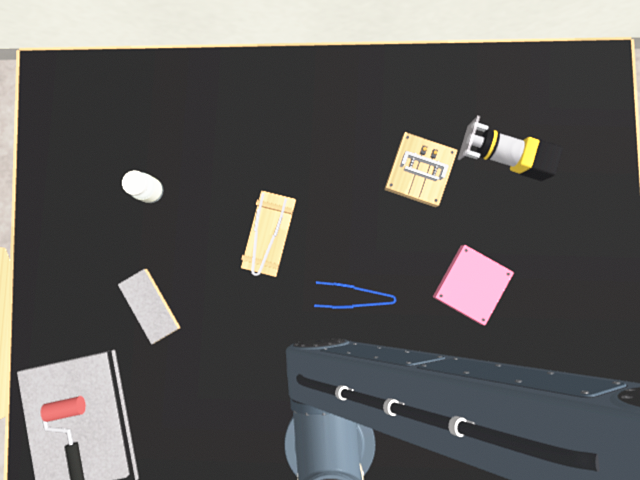

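The tweezers on the rest lie at about (268,235) in the top view, bow at (256,272). The gauge is at (422,170), with the stop at (425,167) and the pointers running below it. Next I'll enlarge these in both views.

```bash
python3 - <<'E'
import cv2, numpy as np
t=cv2.imread("pics/top0.png"); s=cv2.imread("pics/scene0.png")
f=lambda im,x,y,w,h:cv2.resize(im[y:y+h,x:x+w],(400,300),interpolation=cv2.INTER_CUBIC)
# each crop 4x or 5x
a=np.vstack([np.hstack([f(t,220,185,120,90),f(t,375,125,100,75)]),np.hstack([f(s,325,220,120,90),f(s,160,280,120,90)])])
cv2.imwrite("pics/m1.png",a)
E
```

```text
(no output)
```

View pics/m1.png

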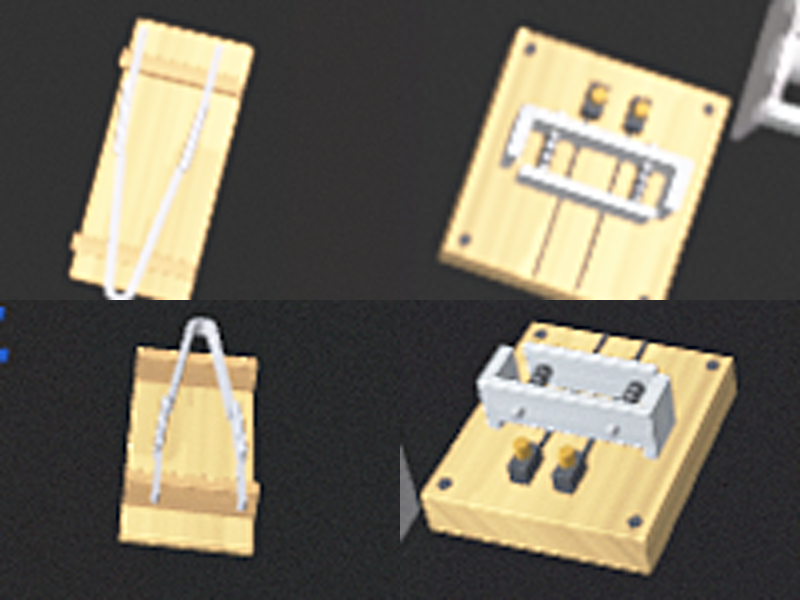

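```bash
cat > h.py <<'E'
import cv2, numpy as np
def ray(s,uv,z):
    uv=np.atleast_2d(np.array(uv,float)); K=s["mtx"];T=s["pose"]
    d=np.c_[(uv-K[:2,2])/K[0,0],np.ones(len(uv))]@T[:3,:3].T; o=T[:3,3]
    return o+d*((z-o[2])/d[:,2])[:,None]
def tri(s1,u1,s2,u2):
    A=[];B=[]
    for s,u in((s1,u1),(s2,u2)):
        d=ray(s,u,0)[0]-s["pose"][:3,3]; d/=np.linalg.norm(d); P=np.eye(3)-np.outer(d,d); A.append(P);B.append(P@s["pose"][:3,3])
    return np.linalg.lstsq(np.vstack(A),np.hstack(B),rcond=None)[0]
def depthpt(s,u,v):
    z=s["range_z"][v,u]; K=s["mtx"]
    return s["pose"][:3,:3]@np.array([(u-K[0,2])/K[0,0]*z,(v-K[1,2])/K[1,1]*z,z])+s["pose"][:3,3]
def pix(s,p):
    T=s["pose"];c=T[:3,:3].T@(np.array(p)-T[:3,3]);q=s["mtx"]@c;return q[:2]/q[2]
E
python3 - <<'E'
from h import *
t=dict(np.load("top0.npz"));s=dict(np.load("scene0.npz"))
np.set_printoptions(precision=4,suppress=True)
h=cv2.cvtColor(t["image"],cv2.COLOR_BGR2HSV)
# tweezers
m=((h[...,1]<50)&(h[...,2]>150)); r=np.zeros_like(m); r[185:285,235:300]=1
ys,xs=np.nonzero(m&r); print("n",len(xs),xs.min(),xs.max(),ys.min(),ys.max())
for v in range(ys.min(),ys.max()+1,8): print(v,xs[ys==v])
# depth readings
for n,(u,v) in dict(bow=(256,273),tl=(262,196),tr=(285,201),blk=(400,190),blk2=(440,190),plate=(415,172),rest=(270,240)).items(): print(n,depthpt(t,u,v))
# block
w=((h[...,1]>60)&(h[...,0]>8)&(h[...,0]<30)&(h[...,2]>120)).astype(np.uint8)
for nm,(x,y,a,b),z in(("gauge",(375,120,90,95),.03),("rest",(235,185,70,100),.008)):
    k=np.zeros_like(w);k[y:y+b,x:x+a]=w[y:y+b,x:x+a]
    c=max(cv2.findContours(cv2.morphologyEx(k,cv2.MORPH_CLOSE,np.ones((5,5))),0,1)[0],key=cv2.contourArea)
    P=ray(t,c[:,0],z)[:,:2].astype(np.float32); R=cv2.minAreaRect(P); print(nm,R,cv2.boxPoints(R).tolist())
# pointers: dark per row
for v in range(176,204,3):
    row=t["image"][v,395:445].astype(int).sum(1); print(v,[(395+i,row[i]) for i in range(1,49) if row[i]<330 and row[i]<=row[i-1] and row[i]<=row[i+1]])
# triangulate tips & bow (scene px from crop)
print("bow",tri(t,(256,273.5),s,(325+.3*202,220+.3*320-90)))
print("tl",tri(t,(262.6,194),s,(325+.3*243,220+.3*(507-300))))
print("tr",tri(t,(285.7,199),s,(325+.3*155,220+.3*(499-300))))
E
```

```text
n 598 251 294 192 275
192 [263 264]
200 [260 261 262 284 285 286 287 294]
208 [258 259 260 261 282 283 284 292]
216 [256 257 258 259 280 281 282 290]
224 [255 256 257 258 277 278 279 288]
232 [255 256 257 274 275 276 277]
240 [254 255 256 270 271 272 273]
248 [253 254 255 256 267 268 269 270]
256 [253 254 255 264 265 266 267]
264 [252 253 254 261 262 263]
272 [252 253 254 257 258 259 260]
bow [ 0.3961  0.1667 -0.0026]
tl [0.5739 0.1461 0.0398]
tr [0.5613 0.0928 0.0403]
blk [ 0.5842 -0.175   0.0325]
blk2 [ 0.5828 -0.2681  0.0323]
plate [ 0.6197 -0.2053  0.0645]
rest [0.4734 0.1314 0.0108]
gauge ((0.6332381963729858, -0.22534096240997314), (0.13331350684165955, 0.14710009098052979), 69.95316314697266) [[0.5412952303886414, -0.2627470791339874], [0.6794828772544861, -0.31317123770713806], [0.7251811623573303, -0.18793484568595886], [0.5869935154914856, -0.13751068711280823]]
rest ((0.4906783103942871, 0.137842059135437), (0.09193339943885803, 0.19207556545734406), 75.00220489501953) [[0.3860166072845459, 0.11829402297735214], [0.5715492963790894, 0.06858833879232407], [0.5953400135040283, 0.15739008784294128], [0.40980732440948486, 0.20709577202796936]]
176 []
179 []
182 []
185 []
188 []
191 []
194 []
197 [(396, np.int64(156)), (398, np.int64(152)), (400, np.int64(145)), (443, np.int64(136))]
200 [(398, np.int64(156)), (399, np.int64(156)), (403, np.int64(156)), (406, np.int64(153)), (409, np.int64(142)), (412, np.int64(152)), (442, np.int64(133))]
203 [(396, np.int64(154)), (398, np.int64(154)), (401, np.int64(156)), (403, np.int64(155)), (405, np.int64(156)), (406, np.int64(156)), (409, np.int64(152)), (411, np.int64(155)), (414, np.int64(155)), (419, np.int64(147)), (441, np.int64(137))]
bow [0.3951 0.1622 0.043 ]
tl [0.5798 0.146  0.0324]
tr [0.5672 0.0922 0.0329]
```

```bash
python3 - <<'E'
from h import *
t=dict(np.load("top0.npz"));s=dict(np.load("scene0.npz"))
np.set_printoptions(precision=4,suppress=True)
g=t["image"].astype(float).sum(2)
L=[];R=[]
for v in range(176,198):
    for lst,u0 in((L,415-(v-175)/3),(R,426.75-(v-177.5)*.372)):
        us=np.arange(int(round(u0))-4,int(round(u0))+5); row=g[v,us]; w=np.clip(np.median(row)-row-15,0,None); 
        k=w.argmax(); w[np.abs(np.arange(9)-k)>1]=0
        if w.sum()>60: lst.append(((us*w).sum()/w.sum(),v))
lines={}
for n,l in(("L",L),("R",R)):
    P=ray(t,l,.033)[:,:2]; vx,vy,x,y=cv2.fitLine(P.astype(np.float32),cv2.DIST_HUBER,0,.001,.001).ravel()
    lines[n]=(x,y,vx,vy); print(n,len(l),(x,y),"yaw",np.degrees(np.arctan(vy/vx)),"res",np.abs((P-[x,y])@[-vy,vx]).max(),l[0],l[-1])
a=np.radians(-20.05);ex=np.array([np.cos(a),np.sin(a)]);ey=np.array([-ex[1],ex[0]])
for n in lines: print(n,"gauge x,y coord",np.array(lines[n][:2])@ex,np.array(lines[n][:2])@ey)
# stop plate top front edge: bright pixels
h=cv2.cvtColor(t["image"],cv2.COLOR_BGR2HSV)
m=(h[...,1]<40)&(h[...,2]>150)
vs,us=np.nonzero(m[150:185,395:455]);P=ray(t,np.c_[us+395,vs+150],.066)[:,:2];X=P@ex;Y=P@ey
for y in np.arange(Y.min(),Y.max(),.008):
    q=np.abs(Y-y)<.003; print(round(y,3),np.round(np.sort(X[q])[:4],4),np.round(X[q].max(),4))
# tweezers
m=(h[...,1]<50)&(h[...,2]>150)
def arm(rows,f):
    o=[]
    for v in rows:
        u=np.nonzero(m[v,235:292-(v-208)//4])[0]+235; u=[x for x in u]
        gp=np.split(np.array(u),np.nonzero(np.diff(u)>3)[0]+1)
        if len(gp)>=2:o.append((gp[0].mean(),gp[1].mean(),v))
    return np.array(o)
A=arm(range(203,270,1),0)
l=ray(t,A[:,[0,2]],.044)[:,:2]; r=ray(t,A[:,[1,2]],.044)[:,:2]
for P in(l,r):
    vx,vy=np.polyfit(P[:,0],P[:,1],1); print("arm yaw",np.degrees(np.arctan(vx)))
b=ray(t,(256,273),.042)[0,:2]; tl=ray(t,(262.8,194.5),.038)[0,:2]; tr=ray(t,(286,199.5),.038)[0,:2]
mt=(tl+tr)/2;d=mt-b;print("bow",b,"tips",tl,tr,np.linalg.norm(tl-tr),"axis yaw",np.degrees(np.arctan2(d[1],d[0])),"len",np.linalg.norm(d))
E
```

```text
L 22 (np.float32(0.5948345), np.float32(-0.20047116)) yaw -20.211477 res 0.00666985753551878 (np.float64(414.0), 176) (np.float64(404.4759036144578), 197)
R 19 (np.float32(0.5913704), np.float32(-0.22667396)) yaw -19.972162 res 0.00043706799214533846 (np.float64(424.70168067226894), 179) (np.float64(418.4457831325301), 197)
L gauge x,y coord 0.627513387330592 0.015611725422852468
R gauge x,y coord 0.6332425992351726 -0.010190653460298627
-0.047 [0.6628 0.665  0.6671 0.6679] 0.6919
-0.039 [0.6555 0.6613 0.6627 0.6635] 0.6926
-0.031 [0.6525 0.6532 0.6547 0.6554] 0.6926
-0.023 [0.6517 0.6524 0.6532 0.6546] 0.694
-0.015 [0.6487 0.6516 0.6524 0.6531] 0.6932
-0.007 [0.6465 0.6487 0.6523 0.6538] 0.6924
0.001 [0.6486 0.6494 0.6523 0.653 ] 0.6931
0.009 [0.6486 0.6529 0.6537 0.6544] 0.6931
0.017 [0.6478 0.6485 0.6493 0.6529] 0.6937
0.025 [0.6485 0.6514 0.6521 0.6528] 0.6922
0.033 [0.6484 0.6491 0.652  0.6528] 0.6944
0.041 [0.649  0.6512 0.652  0.6527] 0.6929
0.049 [0.6606 0.6614 0.6636 0.6658] 0.6928
0.057 [0.6548 0.6562 0.6613 0.6621] 0.6913
arm yaw -6.434725981595482
arm yaw -21.21996705025158
bow [0.3959 0.1605] tips [0.5777 0.1445] [0.5651 0.0906] 0.055272939503883727 axis yaw -13.76602054691014 len 0.1807121227978013
```

```bash
python3 -m crank '[{"dp":[0.97,0.85,0],"angular":[0,0,-1]},{"dp":[0.97,0.85,0],"angular":[0,0,-1]},{"dp":[0.97,0.85,0],"angular":[0,0,-1]},{"dp":[0.97,0.85,0],"angular":[0,0,-1]},{"dp":[0.97,0.85,0],"angular":[0,0,-1]},{"dp":[0.97,0.85,0],"angular":[0,0,-1]},{"dp":[0.97,0.85,0],"angular":[0,0,-1]},{"dp":[0.97,0.85,0],"angular":[0,0,-1]},{"dp":[0.97,0.85,0],"angular":[0,0,-1]},{"dp":[0.97,0.85,0],"angular":[0,0,-1]},{"dp":[0.97,0.85,0],"angular":[0,0,-1]},{"dp":[0.97,0.85,0],"angular":[0,0,-1]}]' 0 60
python3 -m crank '[{"dp":[0.05,0.96,-0.1],"angular":[0,0,-1]},{"dp":[0.05,0.96,-0.1],"angular":[0,0,-1]},{"dp":[0.05,0.96,-0.1],"angular":[0,0,-1]},{"dp":[0.05,0.96,-0.1],"angular":[0,0,-1]},{"dp":[0,0.96,-0.1],"angular":[0,0,-1]},{"dp":[0,0.96,-0.1],"angular":[0,0,-1]},{"dp":[0,0.96,-0.1],"angular":[0,0,-1]},{"dp":[0,0.96,-0.1],"angular":[0,0,-1]},{"dp":[0,0.96,-0.1],"angular":[0,0,-1]},{"dp":[0,0.96,-0.1],"angular":[0,0,-1]},{"dp":[0,0.96,-0.1],"angular":[0,0,-1]},{"dp":[0,0.96,-0.1],"angular":[0,0,-1]},{"dp":[0,0.96,-0.1],"angular":[0,0,-1]},{"dp":[0,0.96,-0.1],"angular":[0,0,-1]},{"dp":[0,0.96,-0.1],"angular":[0,0,-1.5]},{"dp":[0,0,0],"angular":[0,0,0]},{"dp":[0,0,0],"angular":[0,0,0]}]'
```

```text
t: 1.3
tcp_pos: [0.4991, -0.2995, 0.2479]
tool_rot: [1.0, 0.015, -0.0, -0.0]
force: [0.7, -1.8, 0.1]
finger_gap: 1.0
gripper_force: 0.0
t: 3.0
tcp_pos: [0.5039, 0.1314, 0.203]
tool_rot: [0.993, -0.118, -0.0, 0.0]
force: [-0.3, 0.4, 0.3]
finger_gap: 0.998
gripper_force: 0.0
```

```bash
python3 -m crank '[{"dp":[0.27,0.02,-0.7],"angular":[0,0,-0.2]},{"dp":[0,0,-0.7],"angular":[0,0,0]},{"dp":[0,0,-0.7],"angular":[0,0,0]},{"dp":[0,0,-0.7],"angular":[0,0,0]},{"dp":[0,0,-0.6],"angular":[0,0,0]},{"dp":[0,0,0],"angular":[0,0,0]},{"dp":[0,0,0],"angular":[0,0,0]}]'
python3 - <<'E'
from station import vision
import cv2,numpy as np
f=lambda im,x,y,w,h:cv2.resize(im[y:y+h,x:x+w],(400,400),interpolation=cv2.INTER_CUBIC)
t=vision.snapshot("top")["image"];s=vision.snapshot("scene")["image"]
cv2.imwrite("pics/m2.png",np.hstack([f(t,210,180,120,120),f(s,325,180,120,120)]))
E
```

```text
t: 3.7
tcp_pos: [0.5126, 0.1307, 0.1014]
tool_rot: [0.993, -0.122, -0.0, 0.0]
force: [1.1, 0.2, -0.2]
finger_gap: 1.0
gripper_force: 0.0
```

View pics/m2.png

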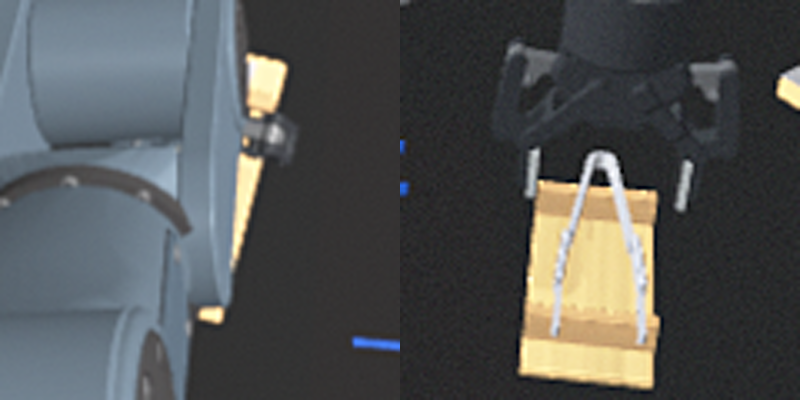

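The fingers are at tile (533,175) and (684,185), either side of the arms, so the straddle is good. Next I descend and close.

```bash
python3 -m crank '[{"dp":[0,0.03,-0.6],"angular":[0,0,0]},{"dp":[0,0,-0.6],"angular":[0,0,0]},{"dp":[0,0,-0.6],"angular":[0,0,0]},{"dp":[0,0,-0.45],"angular":[0,0,0]},{"dp":[0,0,0],"angular":[0,0,0]},{"dp":[0,0,0],"angular":[0,0,0]}]'
python3 -m crank '[{"dp":[0,0,0],"angular":[0,0,0]},{"dp":[0,0,0],"angular":[0,0,0]},{"dp":[0,0,0],"angular":[0,0,0]},{"dp":[0,0,0],"angular":[0,0,0]},{"dp":[0,0,0],"angular":[0,0,0]},{"dp":[0,0,0],"angular":[0,0,0]},{"dp":[0,0,0],"angular":[0,0,0]},{"dp":[0,0,0],"angular":[0,0,0]}]' 0.53 60
python3 - <<'E'
from station import vision
import cv2,numpy as np
f=lambda im,x,y,w,h:cv2.resize(im[y:y+h,x:x+w],(400,400),interpolation=cv2.INTER_CUBIC)
t=vision.snapshot("top")["image"];s=vision.snapshot("scene")["image"]
cv2.imwrite("pics/m3.png",np.hstack([f(t,230,180,80,80),f(s,345,210,80,80)]))
E
```

```text
t: 4.4
tcp_pos: [0.5128, 0.1326, 0.0343]
tool_rot: [0.993, -0.121, 0.0, -0.0]
force: [0.5, 0.3, -0.6]
finger_gap: 1.002
gripper_force: 0.0
t: 5.2
tcp_pos: [0.5139, 0.1326, 0.0361]
tool_rot: [0.993, -0.121, 0.002, -0.0]
force: [-0.8, -1.1, 12.2]
finger_gap: 0.471
gripper_force: 13.7
```

View pics/m3.png

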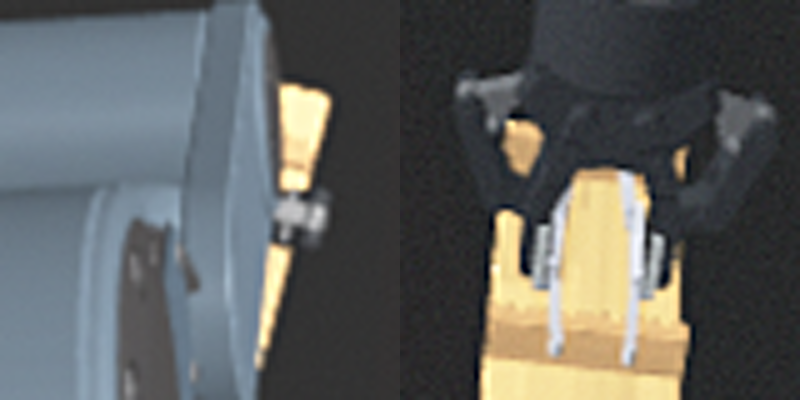

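Grasp holds. Next I lift, carry and turn to the gauge's heading.

```bash
python3 -m crank '[{"dp":[0,0,0.3],"angular":[0,0,0]},{"dp":[0,0,0.6],"angular":[0,0,0]},{"dp":[0,0,0.7],"angular":[0,0,0]},{"dp":[0,0,0.7],"angular":[0,0,0]},{"dp":[0,0,0.4],"angular":[0,0,0]},{"dp":[0,0,0],"angular":[0,0,0]},{"dp":[0,0,0],"angular":[0,0,0]},{"dp":[0,0,0],"angular":[0,0,0]}]'
python3 -m crank '[{"dp":[0,-0.5,0],"angular":[0,0,-0.5]},{"dp":[0,-0.8,0],"angular":[0,0,-0.5]},{"dp":[0,-0.8,0],"angular":[0,0,-0.5]},{"dp":[0,-0.8,0],"angular":[0,0,-0.5]},{"dp":[0,-0.8,0],"angular":[0,0,-0.5]},{"dp":[0,-0.8,0],"angular":[0,0,-0.5]},{"dp":[0,-0.8,0],"angular":[0,0,-0.5]},{"dp":[0.1,-0.8,0],"angular":[0,0,-0.5]},{"dp":[0.1,-0.8,0],"angular":[0,0,-0.5]},{"dp":[0.1,-0.8,0],"angular":[0,0,-0.5]},{"dp":[0,-0.8,0],"angular":[0,0,-0.5]},{"dp":[0,-0.8,0],"angular":[0,0,-0.5]},{"dp":[0,-0.8,0],"angular":[0,0,-0.2]},{"dp":[0,-0.6,0],"angular":[0,0,0]},{"dp":[0,0,0],"angular":[0,0,0]},{"dp":[0,0,0],"angular":[0,0,0]},{"dp":[0,0,0],"angular":[0,0,0]}]'
python3 - <<'E'
from station import vision
import cv2,numpy as np
f=lambda im,x,y,w,h:cv2.resize(im[y:y+h,x:x+w],(400,400),interpolation=cv2.INTER_CUBIC)
t=vision.snapshot("top");s=vision.snapshot("scene");np.savez("top1.npz",**t);np.savez("scene1.npz",**s)
cv2.imwrite("pics/m4.png",np.hstack([f(t["image"],365,130,100,100),f(s["image"],170,220,120,120)]))
E
```

```text
t: 6.1
tcp_pos: [0.5117, 0.1325, 0.1139]
tool_rot: [0.993, -0.121, -0.001, 0.0]
force: [-0.1, 0.1, -0.8]
finger_gap: 0.474
gripper_force: 10.7
t: 7.8
tcp_pos: [0.5207, -0.1874, 0.1145]
tool_rot: [0.985, -0.174, -0.001, -0.0]
force: [0.3, -0.2, -0.5]
finger_gap: 0.474
gripper_force: 10.7
```

View pics/m4.png

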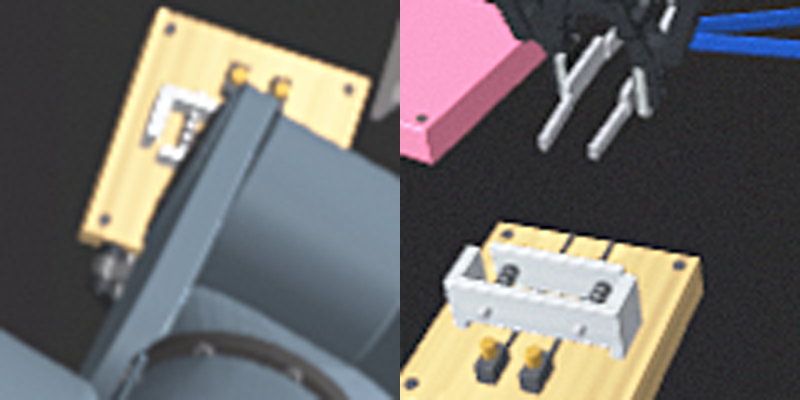

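```bash
python3 - <<'E'
from h import *
s=dict(np.load("scene1.npz"));s0=dict(np.load("scene0.npz"))
np.set_printoptions(precision=4,suppress=True)
a=np.radians(-20.05);G=np.array([[np.cos(a),np.sin(a)],[-np.sin(a),np.cos(a)]])
# tips: bright blobs
sub=s["image"][225:275,205:245];h=cv2.cvtColor(sub,cv2.COLOR_BGR2HSV)
m=(h[...,1]<60)&(h[...,2]>110)
for v in range(18,46,2): print(225+v,[205+x for x in np.nonzero(m[v])[0]])
U={"L":(228.5,267.4),"R":(212.9,264.7)}
for k,u in U.items(): print(k,"front bottom",ray(s,u,.1085)[0,:2]@G.T, "depth", depthpt(s,int(u[0]),int(u[1])-2))
f=lambda x,y:((x-400)/3.3333+170,y/3.3333+220)
for n,p in dict(Lfront=(612,248),Rfront=(570,241),Lback=(556,333),Rback=(514,340)).items(): print(n,ray(s,f(*p),.033)[0,:2]@G.T)
# stop top corners of the plate/frame
c0=tuple(map(float,pix(s,[*(np.array([.650,.0155])@G),.033])));print(c0,pix(s,[*(np.array([.650,-.0102])@G),.033]))
E
```

```text
243 [np.int64(217), np.int64(218), np.int64(219), np.int64(220), np.int64(221), np.int64(222), np.int64(223), np.int64(224), np.int64(225), np.int64(226), np.int64(238), np.int64(239), np.int64(240), np.int64(241), np.int64(242)]
245 [np.int64(218), np.int64(219), np.int64(220), np.int64(221), np.int64(222), np.int64(223), np.int64(224), np.int64(225), np.int64(237), np.int64(238), np.int64(239), np.int64(240), np.int64(241), np.int64(242), np.int64(243)]
247 [np.int64(218), np.int64(219), np.int64(220), np.int64(221), np.int64(222), np.int64(223), np.int64(236), np.int64(237), np.int64(238), np.int64(240), np.int64(241), np.int64(242), np.int64(243)]
249 [np.int64(218), np.int64(219), np.int64(220), np.int64(221), np.int64(222), np.int64(236), np.int64(237), np.int64(238), np.int64(241), np.int64(242), np.int64(243)]
251 [np.int64(217), np.int64(218), np.int64(219), np.int64(220), np.int64(221), np.int64(235), np.int64(236), np.int64(237), np.int64(238), np.int64(239), np.int64(241), np.int64(242), np.int64(243)]
253 [np.int64(216), np.int64(217), np.int64(218), np.int64(219), np.in
[... 563 characters left out ...]
, np.int64(233), np.int64(234)]
261 [np.int64(211), np.int64(212), np.int64(213), np.int64(214), np.int64(215), np.int64(228), np.int64(229), np.int64(230), np.int64(231), np.int64(232)]
263 [np.int64(212), np.int64(213), np.int64(214), np.int64(226), np.int64(227), np.int64(228), np.int64(229), np.int64(230), np.int64(231)]
265 [np.int64(227), np.int64(228), np.int64(229)]
267 [np.int64(227), np.int64(228)]
269 []
L front bottom [0.6149 0.0178] depth [ 0.5847 -0.1942  0.1154]
R front bottom [ 0.6148 -0.0139] depth [ 0.5698 -0.2251  0.1129]
Lfront [0.6108 0.0178]
Rfront [ 0.6112 -0.0089]
Lback [0.6816 0.0127]
Rback [ 0.6919 -0.0079]
(224.80015766871114, 308.1703801590109) [212.3917 305.8639]
```

Scene view: tip ends are at (228.5,267.4) and (213,264.7), about 32 mm apart at gauge-axis x 0.615, square to the gauge, clear of the stop. Next I lower over the pointers' near ends and squeeze to about 26 mm. That puts tips and pointers side by side in the same view.

```bash
python3 -m crank '[{"dp":[0,0,-0.5],"angular":[0,0,0]},{"dp":[0,0,-0.6],"angular":[0,0,0]},{"dp":[0,0,-0.6],"angular":[0,0,0]},{"dp":[0,0,-0.48],"angular":[0,0,0]},{"dp":[0,0,0],"angular":[0,0,0]},{"dp":[0,0,0],"angular":[0,0,0]},{"dp":[0,0,0],"angular":[0,0,0]},{"dp":[0,0,0],"angular":[0,0,0]}]' 0.57
python3 - <<'E'
from station import vision
import cv2,numpy as np
f=lambda im,x,y,w,h:cv2.resize(im[y:y+h,x:x+w],(400,600),interpolation=cv2.INTER_CUBIC)
t=vision.snapshot("top");s=vision.snapshot("scene");np.savez("top2.npz",**t);np.savez("scene2.npz",**s)
cv2.imwrite("pics/m5.png",cv2.resize(s["image"][262:322,190:270],(800,600),interpolation=cv2.INTER_CUBIC))
E
```

```text
t: 8.7
tcp_pos: [0.5219, -0.1887, 0.0503]
tool_rot: [0.985, -0.174, 0.001, 0.0]
force: [-0.7, 0.2, -0.9]
finger_gap: 0.434
gripper_force: 12.3
```

View pics/m5.png

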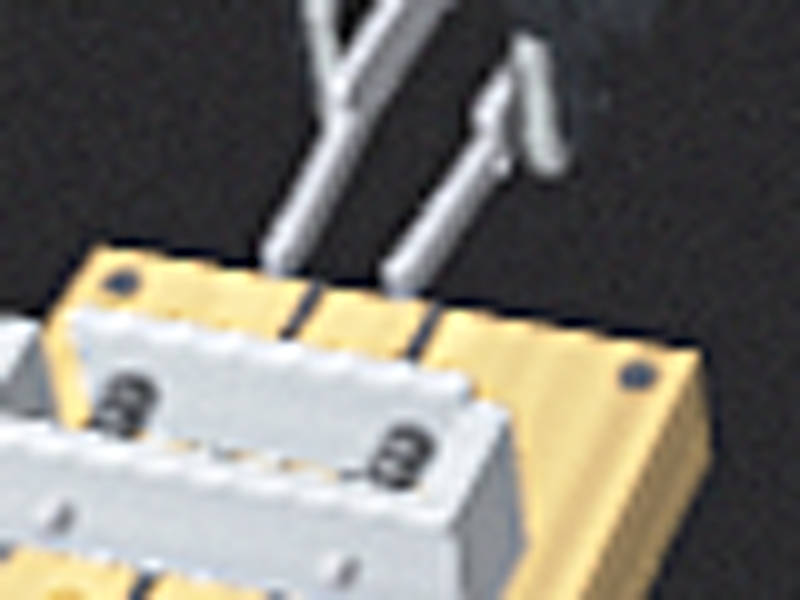

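```bash
python3 - <<'E'
from h import *
s=dict(np.load("scene2.npz"));np.set_printoptions(precision=4,suppress=True)
a=np.radians(-20.05);G=np.array([[np.cos(a),np.sin(a)],[-np.sin(a),np.cos(a)]])
f=lambda x,y:(x/10-.45+190,y/10-.45+262)
for n,p,z in[("Rp1",(315,290),.033),("Rp2",(288,335),.033),("Lp1",(435,312),.033),("Lp2",(413,357),.033),("Rt",(280,276),.044),("Lt",(402,296),.044),
 ("blkL",(700,355),.03),("blkR",(97,248),.03)]: print(n,ray(s,f(*p),z)[0,:2]@G.T)
# arms' centrelines from bright pixels
im=s["image"];h=cv2.cvtColor(im,cv2.COLOR_BGR2HSV)
for v in range(276,292): print(v,(im[v,214:236].astype(int).sum(1)//3).tolist())
print(np.array([.5219,-.1887])@G.T)
E
```

```text
Rp1 [ 0.6066 -0.0108]
Rp2 [ 0.6197 -0.0109]
Lp1 [0.6067 0.015 ]
Lp2 [0.6196 0.0155]
Rt [ 0.6147 -0.0133]
Lt [0.6142 0.0123]
blkL [0.6027 0.0694]
blkR [ 0.603  -0.0604]
276 [44, 44, 45, 41, 38, 42, 24, 104, 206, 224, 162, 116, 63, 31, 39, 40, 47, 40, 46, 44, 44, 31]
277 [46, 43, 46, 45, 43, 31, 40, 157, 236, 197, 128, 98, 35, 39, 39, 45, 44, 40, 44, 36, 34, 39]
278 [42, 47, 45, 37, 42, 27, 105, 206, 227, 158, 115, 65, 36, 40, 40, 44, 44, 40, 48, 36, 25, 104]
279 [43, 43, 42, 44, 32, 41, 157, 235, 198, 126, 101, 38, 39, 43, 41, 44, 40, 44, 43, 28, 69, 177]
280 [42, 47, 41, 40, 24, 105, 205, 225, 157, 114, 65, 35, 35, 48, 41, 44, 44, 39, 30, 37, 147, 231]
281 [46, 41, 42, 34, 42, 154, 235, 198, 131, 101, 41, 37, 44, 41, 46, 40, 37, 38, 18, 136, 235, 224]
282 [41, 40, 35, 25, 102, 204, 224, 158, 113, 61, 34, 45, 42, 43, 44, 43, 37, 35, 102, 204, 235, 180]
283 [46, 40, 29, 70, 172, 234, 194, 124, 101, 40, 39, 40, 44, 42, 46, 42, 27, 38, 155, 233, 198, 142]
284 [44, 38, 25, 140, 236, 221, 157, 117, 65, 33, 42, 42, 48, 41, 41, 31, 20, 137, 232, 224, 157, 122]
285 [35, 31, 66, 180, 242, 196, 126, 97, 37, 40, 45, 42, 44, 43, 37, 26, 97, 205, 235, 183, 129, 102]
286 [37, 22, 142, 236, 226, 159, 114, 67, 33, 44, 37, 44, 42, 36, 27, 69, 173, 232, 197, 138, 117, 67]
287 [35, 22, 160, 233, 161, 124, 85, 39, 40, 38, 47, 40, 42, 36, 41, 147, 237, 224, 155, 120, 91, 36]
288 [15, 7, 132, 194, 137, 111, 38, 34, 42, 35, 47, 39, 44, 31, 147, 241, 236, 180, 130, 104, 45, 31]
289 [212, 157, 169, 180, 126, 70, 23, 39, 28, 37, 35, 35, 32, 23, 141, 215, 179, 140, 116, 65, 33, 42]
290 [226, 220, 220, 220, 216, 217, 177, 95, 84, 37, 23, 17, 19, 12, 98, 164, 157, 122, 81, 39, 39, 42]
291 [221, 221, 222, 218, 224, 222, 145, 85, 164, 222, 219, 211, 164, 129, 116, 163, 157, 104, 22, 27, 35, 39]
[0.555  0.0017]
```

```bash
python3 - <<'E'
from h import *
s=dict(np.load("scene2.npz"));np.set_printoptions(precision=4,suppress=True)
a=np.radians(-20.05);G=np.array([[np.cos(a),np.sin(a)],[-np.sin(a),np.cos(a)]])
for n,u in dict(R=(217.3,286),R2=(219.3,282),L=(229.4,288),L2=(231.6,284)).items(): print(n,ray(s,u,.052)[0,:2]@G.T,ray(s,u,.050)[0,:2]@G.T)
# predicted image of tip model at gauge y
for n,y in(("L",.0143),("R",-.0109)):
  for z in(.044,.052):
    print(n,z,[np.round(pix(s,[*(np.array([.6135-dx,y+dy])@G),z]),1).tolist() for dx,dy in((0,0),(.0025,.0025),(.0025,-.0025))])
E
```

```text
R [ 0.6139 -0.0131] [ 0.612  -0.0142]
R2 [ 0.6022 -0.0139] [ 0.6003 -0.015 ]
L [0.6135 0.0122] [0.6116 0.0112]
L2 [0.6018 0.0121] [0.5999 0.0111]
L 0.044 [[230.8, 291.1], [232.5, 290.4], [230.1, 290.0]]
L 0.052 [[230.4, 288.2], [232.1, 287.5], [229.7, 287.1]]
R 0.044 [[218.9, 289.0], [220.6, 288.3], [218.3, 287.9]]
R 0.052 [[218.4, 286.0], [220.1, 285.4], [217.8, 285.0]]
```

```bash
python3 - <<'E'
from h import *
s=dict(np.load("scene2.npz"));np.set_printoptions(precision=4,suppress=True)
a=np.radians(-20.05);G=np.array([[np.cos(a),np.sin(a)],[-np.sin(a),np.cos(a)]])
def P(u,v):
    p=depthpt(s,u,v);return np.r_[p[:2]@G.T,p[2]]
for n,l in dict(R=[(217,286),(218,284),(219,282),(220,280),(221,278),(222,276),(223,274)],L=[(229,288),(229,287),(230,286),(231,284),(232,282),(233,280)],blk=[(240,296),(250,300),(250,310),(202,290)],plate=[(210,296),(225,300)]).items():
    for q in l: print(n,q,P(*q))
E
```

```text
R (217, 286) [ 0.6134 -0.014   0.0513]
R (218, 284) [ 0.6084 -0.014   0.0522]
R (219, 282) [ 0.6028 -0.0142  0.0525]
R (220, 280) [ 0.5965 -0.0149  0.052 ]
R (221, 278) [ 0.5904 -0.0153  0.0519]
R (222, 276) [ 0.585  -0.0154  0.0526]
R (223, 274) [ 0.5781 -0.0162  0.0518]
L (229, 288) [0.6156 0.0125 0.054 ]
L (229, 287) [ 0.5629 -0.0155  0.001 ]
L (230, 286) [ 0.5606 -0.014   0.0022]
L (231, 284) [ 0.5541 -0.0144  0.002 ]
L (232, 282) [ 0.5466 -0.0153  0.0008]
L (233, 280) [ 0.5406 -0.0154  0.0014]
blk (240, 296) [0.6095 0.0306 0.0303]
blk (250, 300) [0.6151 0.0538 0.0301]
blk (250, 310) [0.6409 0.0634 0.0305]
blk (202, 290) [ 0.6131 -0.0494  0.0317]
plate (210, 296) [ 0.6562 -0.0073  0.0667]
plate (225, 300) [0.6569 0.0227 0.064 ]
```

Tips and pointers, both measured in the scene view and checked by depth:

| | Right (y) | Left (y) | Separation |
|---|---|---|---|
| Tips | −12.8 mm | +12.5 mm | 25.3 mm |
| Pointers | −10.6 mm | +15.3 mm | 25.9 mm |

So I shift about 2 mm to gauge-left and open a hair, then nose forward.

```bash
python3 -m crank '[{"dp":[0.16,0.0,0],"angular":[0,0,0]},{"dp":[0.2,-0.07,0],"angular":[0,0,0]},{"dp":[0.2,-0.07,0],"angular":[0,0,0]},{"dp":[0.2,-0.07,0],"angular":[0,0,0]},{"dp":[0.16,-0.06,0],"angular":[0,0,0]},{"dp":[0,0,0],"angular":[0,0,0]},{"dp":[0,0,0],"angular":[0,0,0]},{"dp":[0,0,0],"angular":[0,0,0]}]' 0.567
python3 -m crank '[{"dp":[0.09,-0.034,0],"angular":[0,0,0]},{"dp":[0,0,0],"angular":[0,0,0]},{"dp":[0,0,0],"angular":[0,0,0]}]'
python3 -m crank '[{"dp":[0.09,-0.034,0],"angular":[0,0,0]},{"dp":[0,0,0],"angular":[0,0,0]},{"dp":[0,0,0],"angular":[0,0,0]}]'
```

```text
t: 9.6
tcp_pos: [0.5485, -0.1963, 0.0492]
tool_rot: [0.985, -0.175, -0.0, -0.0]
force: [-0.5, -0.2, -1.5]
finger_gap: 0.436
gripper_force: 12.2
t: 9.9
tcp_pos: [0.5517, -0.1976, 0.0494]
tool_rot: [0.985, -0.175, 0.0, 0.0]
force: [0.8, 0.1, -0.8]
finger_gap: 0.432
gripper_force: 12.2
t: 10.2
tcp_pos: [0.5545, -0.1986, 0.0494]
tool_rot: [0.985, -0.175, 0.0, 0.0]
force: [0.3, 0.3, -1.1]
finger_gap: 0.432
gripper_force: 12.2
```

```bash
python3 -m crank '[{"dp":[0.09,-0.034,0],"angular":[0,0,0]},{"dp":[0,0,0],"angular":[0,0,0]},{"dp":[0,0,0],"angular":[0,0,0]},{"dp":[0,0,0],"angular":[0,0,0]}]'
python3 -m crank '[{"dp":[0.09,-0.034,0],"angular":[0,0,0]},{"dp":[0,0,0],"angular":[0,0,0]},{"dp":[0,0,0],"angular":[0,0,0]},{"dp":[0,0,0],"angular":[0,0,0]}]'
python3 - <<'E'
from station import vision,sense
import cv2,numpy as np
F=[]
for i in range(6):
    s=vision.snapshot("scene"); F.append(sense()["force"])
print(np.mean(F,0))
np.savez("scene3.npz",**s)
cv2.imwrite("pics/m6.png",cv2.resize(s["image"][262:322,190:270],(800,600),interpolation=cv2.INTER_CUBIC))
E
```

```text
t: 10.6
tcp_pos: [0.5567, -0.1994, 0.0493]
tool_rot: [0.985, -0.175, -0.0, -0.0]
force: [0.2, 1.1, 0.1]
finger_gap: 0.432
gripper_force: 12.4
t: 11.0
tcp_pos: [0.5593, -0.2003, 0.0492]
tool_rot: [0.985, -0.174, -0.001, -0.0]
force: [-2.7, 1.6, -1.4]
finger_gap: 0.434
gripper_force: 12.3
[-2.57553018  1.19924592 -0.43766522]
```

View pics/m6.png

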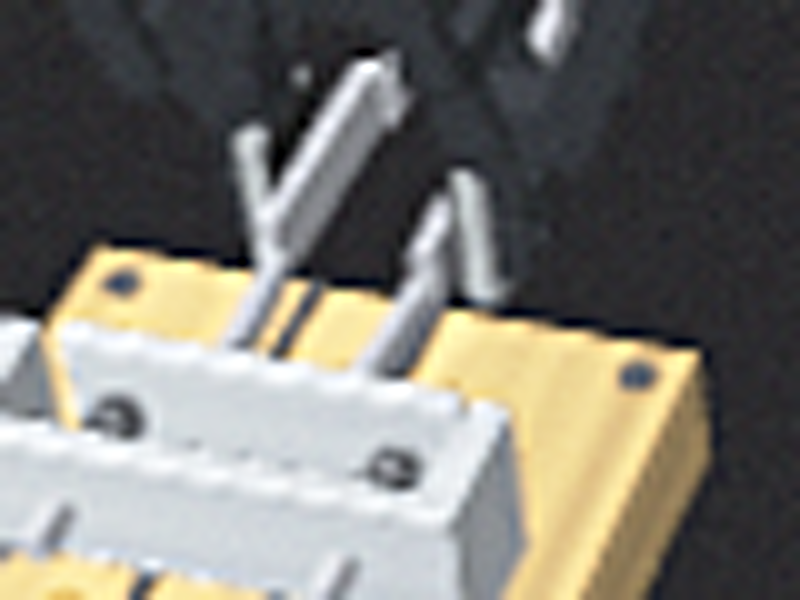

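The stop is pressed at about 2.8 N, with its springs visibly shorter. The arms cross the plate's top edge near tile (245,340) and (375,370). Next I check lateral placement against the pointers in this view.

```bash
python3 - <<'E'
from h import *
s=dict(np.load("scene3.npz"));s2=dict(np.load("scene2.npz"));np.set_printoptions(precision=4,suppress=True)
a=np.radians(-20.05);G=np.array([[np.cos(a),np.sin(a)],[-np.sin(a),np.cos(a)]])
im=s["image"].astype(int)
for v in range(289,299): print(v,(im[v,210:236].sum(1)//3).tolist())
for v in range(290,296): print("ref",v,(s2["image"].astype(int)[v,214:240].sum(1)//3).tolist())
# expected image columns of arm centred over pointer: top z=.051, y pointers
for y in(-.0104,.0153):
  for x in(.62,.63,.64): print(y,x,[np.round(pix(s,[*(np.array([x,y+d])@G),.051]),2).tolist() for d in(-.002,0,.002)])
print("tcp",np.array([.5593,-.2003])@G.T)
E
```

```text
289 [212, 212, 222, 228, 208, 187, 228, 193, 108, 56, 19, 40, 35, 34, 39, 35, 41, 35, 41, 23, 75, 166, 210, 178, 117, 81]
290 [212, 218, 227, 229, 230, 231, 218, 146, 166, 211, 179, 98, 85, 31, 20, 20, 24, 21, 23, 38, 151, 224, 206, 169, 118, 63]
291 [206, 212, 217, 222, 231, 229, 190, 125, 194, 224, 145, 88, 163, 220, 218, 210, 166, 136, 65, 95, 204, 230, 173, 158, 108, 31]
292 [208, 212, 219, 225, 230, 212, 144, 148, 213, 198, 82, 116, 211, 229, 225, 225, 219, 218, 211, 215, 224, 180, 132, 125, 81, 11]
293 [213, 215, 223, 229, 229, 187, 127, 191, 215, 134, 93, 179, 223, 220, 216, 217, 221, 221, 229, 233, 197, 137, 125, 106, 165, 222]
294 [214, 219, 225, 229, 208, 136, 152, 205, 175, 98, 161, 222, 221, 216, 216, 217, 218, 223, 232, 221, 154, 123, 103, 124, 214, 233]
295 [216, 222, 229, 223, 168, 118, 195, 212, 98, 119, 208, 224, 218, 215, 217, 217, 219, 224, 224, 180, 129, 119, 90, 165, 226, 226]
296 [226, 221, 218, 161, 112, 147, 190, 147, 77, 166, 225, 220, 215, 217, 216, 220, 224, 229, 193, 133, 122, 100, 122, 208, 226, 224]
297 [242, 238, 238, 237, 236, 215, 211, 100, 104, 200, 
[... 728 characters left out ...]
, 75]
ref 294 [215, 212, 214, 215, 168, 92, 161, 220, 221, 216, 215, 217, 218, 215, 208, 211, 220, 209, 96, 122, 210, 233, 231, 221, 211, 199]
ref 295 [232, 221, 216, 197, 73, 109, 205, 222, 216, 215, 216, 216, 214, 211, 212, 215, 212, 146, 80, 163, 225, 226, 223, 220, 211, 209]
-0.0104 0.62 [[216.43, 288.51], [217.38, 288.68], [218.33, 288.85]]
-0.0104 0.63 [[214.34, 291.99], [215.3, 292.16], [216.26, 292.33]]
-0.0104 0.64 [[212.21, 295.53], [213.18, 295.7], [214.14, 295.88]]
0.0153 0.62 [[228.68, 290.7], [229.64, 290.88], [230.6, 291.05]]
0.0153 0.63 [[226.69, 294.21], [227.66, 294.39], [228.62, 294.56]]
0.0153 0.64 [[224.67, 297.79], [225.64, 297.97], [226.61, 298.14]]
tcp [0.5941 0.0036]
```

```bash
python3 - <<'E'
from h import *
s=dict(np.load("scene3.npz"))
h=cv2.cvtColor(s["image"],cv2.COLOR_BGR2HSV).astype(int)
for v in range(290,299): print(v,"S",h[v,210:236,1].tolist());print("   V",h[v,210:236,2].tolist())
E
```

```text
290 S [92, 87, 74, 73, 63, 4, 21, 31, 55, 97, 87, 32, 17, 38, 123, 123, 124, 153, 73, 31, 13, 11, 13, 9, 15, 27]
   V [249, 254, 255, 255, 255, 233, 229, 157, 185, 255, 212, 105, 88, 34, 29, 29, 35, 30, 28, 41, 156, 230, 212, 173, 123, 67]
291 S [95, 90, 87, 77, 27, 10, 24, 12, 87, 84, 51, 32, 97, 91, 94, 103, 103, 102, 115, 25, 18, 15, 16, 14, 16, 38]
   V [244, 248, 252, 253, 244, 235, 200, 129, 232, 255, 161, 95, 198, 255, 255, 255, 205, 167, 82, 102, 213, 238, 179, 163, 112, 34]
292 S [93, 90, 87, 59, 12, 22, 27, 44, 87, 90, 64, 73, 95, 73, 77, 78, 89, 94, 92, 22, 16, 15, 15, 16, 40, 135]
   V [245, 248, 254, 251, 238, 224, 153, 162, 250, 237, 96, 136, 252, 255, 255, 255, 255, 255, 251, 224, 232, 187, 137, 131, 90, 17]
293 S [87, 90, 74, 30, 16, 26, 15, 82, 94, 39, 8, 103, 81, 83, 86, 84, 83, 84, 49, 9, 15, 14, 23, 23, 96, 91]
   V [248, 251, 253, 243, 238, 199, 132, 225, 255, 145, 95, 221, 255, 253, 250, 251, 254, 255, 250, 238, 205, 142, 132, 113, 200, 255]
294 S [90, 88, 59, 10, 20, 28, 44, 87, 79, 38, 93, 85, 84, 85, 84, 84, 88, 69, 5, 21, 19, 22, 40, 65, 96, 66]
   V [250, 2
[... 400 characters left out ...]
, 100, 71, 62, 99, 80, 83, 88, 85, 87, 83, 48, 9, 16, 11, 20, 42, 66, 99, 76, 76]
   V [244, 238, 224, 169, 120, 165, 231, 169, 90, 203, 255, 254, 250, 250, 251, 253, 244, 235, 201, 136, 128, 110, 140, 250, 255, 254]
297 S [6, 7, 12, 12, 13, 10, 35, 31, 95, 113, 90, 95, 90, 88, 94, 62, 8, 18, 13, 19, 30, 28, 103, 77, 78, 86]
   V [245, 242, 245, 243, 243, 220, 225, 107, 126, 247, 255, 252, 251, 251, 253, 250, 234, 224, 158, 133, 121, 91, 204, 255, 255, 250]
298 S [10, 7, 5, 0, 1, 8, 8, 15, 10, 2, 4, 37, 69, 94, 88, 13, 20, 17, 18, 22, 52, 76, 101, 72, 82, 88]
   V [239, 251, 255, 255, 255, 247, 246, 239, 237, 247, 249, 241, 244, 244, 234, 232, 226, 177, 129, 128, 98, 135, 249, 255, 252, 245]
```

```bash
python3 -m crank '[{"dp":[0,0,0],"angular":[0,0,0]},{"dp":[0,0,0],"angular":[0,0,0]},{"dp":[0,0,0],"angular":[0,0,0]},{"dp":[0,0,0],"angular":[0,0,0]},{"dp":[0,0,0],"angular":[0,0,0]}]'; python3 -c "
from station import order
print(order.sign_off())"
```

```text
t: 11.8
tcp_pos: [0.5597, -0.2006, 0.0494]
tool_rot: [0.985, -0.175, -0.0, -0.0]
force: [-2.0, 1.8, -1.2]
finger_gap: 0.435
gripper_force: 12.5
the job is handed in; nothing more can be done
None
```

I handed the job in (no verdict came back) with the tweezers held level, about 11 mm above the pointers, pressing the stop at about 2.5 N; I estimate each point is within about 1–2 mm of its pointer's middle, inferred from the arms because the stop hid the points.

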